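# Click the heating block into the dry-block heater

## Robot

A 7-joint arm with a two-finger parallel gripper is mounted at the origin on a cart in front of the work surface, level with it; the furniture and walls round the work are solid. World frame = base frame: x ahead of the robot, y to its left, z up, the work surface at z = 0. Lengths are in mm, angles in degrees, forces in N, time in s.
With the tool pointing down it reaches from about 400 to 925 mm from the base axis. Payload 5.6 kg.
Tool frame: the origin (TCP) lies on the mounting face of the last link; the fingertips stand 173 mm ahead of it and the grasp point (between the pads) lies 155 mm ahead of it; z points along the fingers, y is the line along which they close (so a half turn about z gives the same grasp; the last joint's range is limited). The gripper opens to 85 mm and grips with 20 to 120 N. Pads are 22 mm wide; open, the fingers measure 114 mm over their backs; the gripper's body (76 mm by 85 mm) begins 54 mm behind the grasp point. The pads swing forward as they close: fully open they stand 13 mm farther back than shut.
Start: joints at [74.37, 26.786, -0.665, 91.828, 0.344, 61.387, -3.226], TCP at [148.021, -632.923, 404.69] pointing down, gripper open.
Joint ranges: [-144.91, 144.91], [-17.63, 115.5], [-89.93, 88.59], [15.96, 139.68], [-74.01, 254.01], [8.47, 105.57], [-167.45, 167.45]. Speed limits (degrees/s): [147.25, 147.25, 180, 180, 180, 180, 180].

## Interface

Orientations are given as a 3x3 rotation matrix whose columns are the frame's x, y, z axes.
In Python, from plant import state, snapshot, get_calibration, close_job gives the robot as it stands.
- The arm moves only by the tool send_rows, never from a script. Its argument "motion" is one flat list of numbers, 5 for each row, row after row: the shift along the tool's x, y, z in m, then the turn about the tool's z in rad, then the gripper's target within -1 to 1 (fully open at 1, half-way at 0, shut at -1). In form: [dx, dy, dz, twist, hand, dx, dy, dz, twist, hand, ...]. A call has 1 to 20 rows; each row is the pose to reach, as a shift and turn from the pose commanded when the call began, along the tool's axes at that moment; what a row does not reach only later rows make up. A row lasts 1/10 s, in which the tool goes at most 50 mm and 8.59 degrees, less where a joint would pass 70% of its speed; a pose out of reach is approached as far as the arm can. A call with a gripper value outside its range is refused whole. The fingers move at their own pace and stop on an object; "grip_force" is the grip in N (left out, the last holds). Time passes only in rows, so rows that repeat a pose let the fingers close. It gives the time, the measured TCP pose, the force, the opening and the grip force at its end, in the units of the state.
- state(): the state, without advancing time (a new reading comes with each control period).
- snapshot(name): name is "scene" or "top"; returns (picture, depth): 480x640x3 uint8, red, green, blue; 480x640 float32, mm along the optical axis (not along the pixel's ray), 0 where there is no reading.
- get_calibration(name): a dict with "fov_y" (degrees; the focal length in pixels is half the picture's height over the tangent of half this angle, whatever the lens; pixels are square), "cx", "cy" (the principal point, pixels), "pose" (4x4, takes a point from camera to world coordinates). Camera axes: x right, y up, looking along -z (the intrinsics and any distortion apply to the point x, -y, -z); pixel columns grow to the right and rows downward; lengths in mm; the calibration is good to about 2 mm. A picture is of the moment at which its call begins. get_calibration takes no time and is no camera call.
- close_job(): hands the job in; it is judged then, once.
The state is a dict: "time": time; "joint_pos": joint angles; "qd": joint speeds; "tau": joint torques, N m; "tcp_pos": TCP position; "orientation": TCP orientation; "ft_force": force on the tool from outside, world axes, zero at the start; "torque": the same for the moment, N m; "gripper_width": finger opening in mm; "grip_force": force on a finger pad.
Only numpy, scipy, OpenCV 4.12 (cv2) and the standard library are available. Lean on these libraries where they do the work, as an engineer would, in place of code of your own. Each camera call takes 0.05 s, during which the arm holds its last target. There are 200 camera calls.

## Task

Take the aluminium heating block out of its storage stand and seat it on the two pegs of the dry-block heater, pressing it down until it clicks home on the seat. The stand and the heater leave different sides of the block free to grip, so on the way stand it upright on the open bench, let go, and take it again across its other two sides. Leave the glassware and the pot where they are.

Things in the scene. Friction and masses are not known exactly. Their poses are not given: they have to be found in the camera images.
- block: Loose plain aluminium heating block, upright: 48 mm along its x, 56 mm along its y, 80 mm tall, 0.3 to 0.55 kg. Origin: centre of the underside; z up. Top: four blind 15 mm tube wells. Its y faces have a level groove 4 mm deep, 6 to 18 mm above the underside, and are plain above it. It starts in the stand, axes along the stand's to 1 degree. Half a turn about z makes no difference.
- block_holes (a point): Centre of the block's underside (same point and axes as block). Two peg holes open downward here at y = +16 and -16 mm (x = 0), 13 mm wide, 46 mm deep, with a 2 mm chamfer at the mouth.
- stand: Fixed storage stand. Origin: centre of its underside; z up. Floor plate 90 (x) by 110 (y) mm, 10 mm thick; the block stands centred on it. Upright 4 mm walls, 46 mm wide, inner faces at x = +27 and -27 mm, rise to 90 mm, level with the block's top: they cover its x faces, so grip it there only across its y faces (56 mm). Lift straight up over 80 mm to clear.
- heater: Fixed dry-block heater, white housing, dark panel on its -x side. Origin: on the bench under the seat's centre; z up. Housing x -92 to +68, y -70 to +70, 38 mm high. Two grey cheeks beside the seat: inner faces y = +32 and -32 mm, 18 mm thick, 46 mm wide along x, top at 122 mm, level with the seated block's top. They cover the block's y faces: grip it by its x faces (48 mm) to seat it.
- seat (a point): Centre of the heater's seat surface, 42 mm above the bench; axes as the heater's. Home: block's origin at this point, its underside on the surface, its y axis along this y (either way round). Two steel pegs stand on the seat at y = +16 and -16 mm (x = 0), 11 mm thick, 40 mm tall, tapering to 4 mm over the top 10 mm.
- detent (a point): Midpoint between two sprung steel balls, 10.5 mm above the seat. Each ball, 20 mm across, stands 6 mm out of a cheek. They rub the block's y faces over the last 17 mm of its descent and hold it up unless it is pressed down with some 3 to 15 N all the way; then they snap into its grooves and draw it onto the seat.
- open_bench (a point): A fixed point on the bench top midway between the places of stand and heater: the middle of the open bench, clear for 75 mm all round.
- beaker: Glass beaker, 54 mm across, 70 mm tall, loose, to be left alone. Origin: centre of its underside.
- flask: Conical glass flask, 63 mm across, 103 mm tall, loose, to be left alone. Origin: centre of its underside.
- sample_pot: White lidded sample pot, 47 mm across, 66 mm tall, loose, to be left alone. Origin: centre of its underside.
Mind the look-alikes: they are no part of the job. Of the things that look like the heater, the largest one is meant.

How it is judged (in metres and radians):
On the way:
1. the block stands upright on the bench top, let go and at rest (height (world z) of block below 0.005 m and angle between block's own z axis and vertical below 0.06 rad and contact force between block and the fingers below 0.2 N and linear speed of block below 0.02 m/s), for 0.2 s.
At the end, for the whole second after the job is handed in: The block is on both pegs, its underside within 2.5 mm of the seat surface (clicked home) and its origin within 4 mm of the seat's centre sideways, upright within 0.05 rad, its y axis within 0.13 rad of the seat's (either way round), released and at rest (horizontal distance between block and seat below 0.004 m and z of block in the frame of seat between -0.003 and 0.0025 m and angle between block's own z axis and vertical below 0.05 rad and angle between the y axis of block and the y axis of seat, either way round below 0.13 rad and linear speed of block below 0.02 m/s); the robot touches nothing.
It fails at once if the beaker, flask or sample pot is moved by more than 30 mm (distance of any of beaker, flask, sample_pot from where it was at the start of the episode above 0.03 m).
It fails at once if the beaker, flask or sample pot is tipped over (angle between any of beaker, flask, sample_pot's own z axis and vertical above 0.5 rad).
It also fails if it takes over 58 s, if anything falls off the work surface, if the arm or the gripper's body presses on something with over 40 N, if the wrist force passes 120 N, or if a joint passes its speed limit or range.

## Working session

There is one attempt and no reset: what is moved stays moved. The work goes in short steps, Python scripts to look and compute and a tool call to move; the robot and the scene stay as the last step left them, time stands still between calls to the robot, and variables do not carry over. Pictures are saved under pics/ and viewed, at most 10 in all, crops included, and the job is handed in when it is done.

Besides the shell and the picture viewer there is one more tool, called after ">>>" by a JSON object that holds its "fn" and its "kwargs", one argument or row to a line. send_rows: Moves the arm, as the interface text tells. Its arguments: {"type":"object","properties":{"motion":{"type":"array","items":{"type":"number"}},"grip_force":{"type":"number"}},"required":["motion"]}

```bash
mkdir -p pics; ls
python3 - <<'E'
from plant import *
import cv2,numpy as np
s=state();print({k:np.round(v,3).tolist() for k,v in s.items()})
for n in("scene","top"):
    p,d=snapshot(n);np.savez(f"pics/{n}0.npz",p=p,d=d);cv2.imwrite(f"pics/{n}0.png",p[:,:,::-1]);c=get_calibration(n);print(n,c,(d>0).mean())
E
```

```text
pics
{'time': 0.0, 'joint_pos': [74.371, 26.837, -0.665, 91.884, 0.344, 61.388, -3.226], 'qd': [0.049, 0.054, 0.014, 0.1, 0.002, -0.026, 0.039], 'tau': [0.001, -53.238, 0.022, -25.13, 0.011, 0.008, -0.0], 'tcp_pos': [147.944, -632.662, 403.711], 'orientation': [[0.974, 0.228, -0.001], [0.228, -0.974, 0.002], [-0.0, -0.002, -1.0]], 'ft_force': [0.899, 0.573, -0.291], 'torque': [0.039, 0.021, 0.01], 'grip_force': 0.0, 'gripper_width': 85.133}
scene {'fov_y': 48.26155301437191, 'cx': 309.7682199503531, 'cy': 238.6454998492961, 'pose': array([[-7.66189269e-01,  4.10024524e-01, -4.94806927e-01,
        -3.77191470e+01],
       [-6.42557820e-01, -4.99097619e-01,  5.81395747e-01,
         7.35891297e+02],
       [-8.57044486e-03,  7.63401242e-01,  6.45867704e-01,
         8.30709846e+02],
       [ 0.00000000e+00,  0.00000000e+00,  0.00000000e+00,
         1.00000000e+00]])} 0.9898274739583334
top {'fov_y': 57.71909381044452, 'cx': 313.8252465282681, 'cy': 242.4744643934917, 'pose': array([[-1.20315827e-02,  9.97270749e-01, -7.28443207e-02,
         4.68737417e+02],
       [-9.99885253e-01, -1.26696919e-02, -8.30416095e-03,
         2.15555088e+01],
       [-9.20441190e-03,  7.27360499e-02,  9.97308752e-01,
         1.01430330e+03],
       [ 0.00000000e+00,  0.00000000e+00,  0.00000000e+00,
         1.00000000e+00]])} 0.9960026041666666
```

View pics/scene0.png

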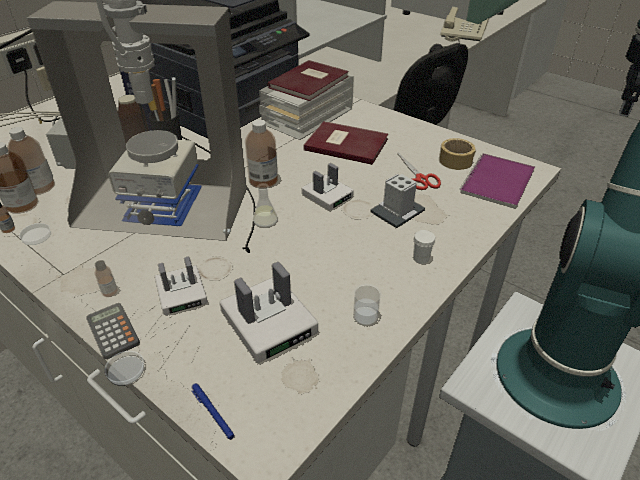

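View pics/top0.png

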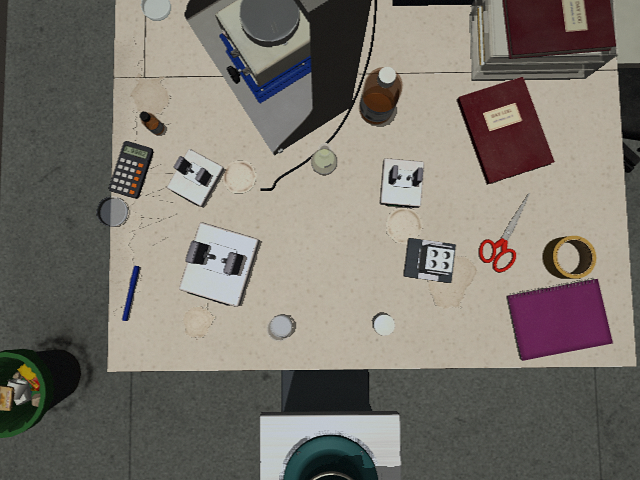

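Image description: the top view shows heater-like things at (220,263) large, (196,178) small and (403,182) small. The largest, at (220,263), is the heater (scene view (268,315)). The stand with the block is at (431,260) (scene (400,200)). The beaker is at (281,327), the pot at (383,324) and the flask at (323,160). I'll measure using depth plus colour, with one close crop to check.

```bash
cat > h.py <<'E'
from plant import *
import cv2,numpy as np
def cloud(n,p=None,d=None):
    if d is None: p,d=snapshot(n)
    c=get_calibration(n);f=240/np.tan(np.radians(c["fov_y"]/2));v,u=np.mgrid[:480,:640]
    P=np.stack([(u-c["cx"])/f*d,-(v-c["cy"])/f*d,-d],-1)
    return p,P@c["pose"][:3,:3].T+c["pose"][:3,3]
def rect(W,lo,hi,box):
    x0,x1,y0,y1=box
    m=(W[...,2]>lo)&(W[...,2]<hi)&(W[...,0]>x0)&(W[...,0]<x1)&(W[...,1]>y0)&(W[...,1]<y1)
    m=cv2.morphologyEx(m.astype(np.uint8),cv2.MORPH_OPEN,np.ones((2,2)))
    n,l,st,_=cv2.connectedComponentsWithStats(m)
    out=[]
    for i in range(1,n):
        if st[i,4]>30:
            q=W[l==i];r=cv2.minAreaRect(q[:,:2].astype(np.float32))
            out.append((st[i,4],np.round(r[0],1).tolist(),np.round(r[1],1).tolist(),round(r[2],1),round(float(np.median(q[:,2])),1)))
    return out
E
python3 - <<'E'
from h import *
for n in("top","scene"):
    z=np.load(f"pics/{n}0.npz");p,W=cloud(n,z["p"],z["d"])
    print(n,"bench z",np.median(W[...,2][(abs(W[...,2])<8)&(abs(W[...,0]-500)<150)&(abs(W[...,1])<250)]))
    S=(330,560,-350,-50);H=(330,560,70,330)
    for nm,b,lo,hi in(("blocktop",S,82,97),("plate",S,5,15),("housing",H,31,43),("cheeks",H,113,130),("pegs",H,70,90)):
        print(nm,rect(W,lo,hi,b))
    print("glass",rect(W,50,110,(300,700,-150,150)))
t=cv2.imread("pics/top0.png");
a=cv2.resize(t[210:310,160:275],None,fx=3.4,fy=3.4,interpolation=cv2.INTER_CUBIC);b=cv2.resize(t[210:310,375:490],None,fx=3.4,fy=3.4,interpolation=cv2.INTER_CUBIC)
cv2.imwrite("pics/crop0.png",np.hstack([a,b]))
E
```

```text
top bench z 0.45935812536583853
blocktop [(np.int32(48), [525.5, -253.5], [69.4, 6.5], 88.0, 86.4), (np.int32(536), [494.5, -136.8], [315.8, 57.2], 89.0, 90.2)]
plate [(np.int32(773), [504.1, -137.6], [311.6, 95.8], 85.4, 11.1), (np.int32(54), [527.7, -270.7], [20.7, 61.0], 8.0, 11.2)]
housing [(np.int32(2886), [467.8, 174.3], [291.3, 165.5], 72.8, 38.3), (np.int32(52), [494.4, 254.0], [32.7, 13.8], 59.2, 42.2)]
cheeks [(np.int32(203), [512.2, 284.5], [27.6, 58.7], 48.1, 121.2), (np.int32(202), [491.6, 125.0], [207.0, 45.1], 89.8, 121.2)]
pegs [(np.int32(49), [513.0, 275.3], [9.0, 46.6], 60.6, 69.2)]
glass [(np.int32(79), [684.3, -147.5], [21.0, 20.3], 37.5, 79.7), (np.int32(387), [395.9, -60.6], [217.5, 48.2], 56.0, 66.9), (np.int32(83), [331.3, 117.7], [50.7, 30.7], 59.5, 61.2)]
scene bench z -0.5900886966688859
blocktop [(np.int32(378), [495.3, -290.9], [173.2, 65.5], 89.1, 88.0)]
plate [(np.int32(515), [264.6, 248.1], [130.7, 1140.3], 25.2, 9.4), (np.int32(50), [168.7, 306.5], [36.1, 952.2], 23.5, 8.0)]
housing [(np.int32(3037), [233.9, 424.0], [177.4, 808.0], 53.4, 37.5), (np.int32(65), [361.1, 87.4], [38.3, 13.0], 24.5, 35.3), (np.int32(70), [345.3, 126.5], [35.2, 10.3], 22.6, 35.7)]
cheeks [(np.int32(178), [282.4, 420.9], [32.5, 897.6], 43.4, 120.4), (np.int32(193), [295.5, 468.5], [30.0, 854.0], 49.2, 120.4)]
pegs [(np.int32(114), [504.8, 184.7], [32.5, 88.6], 40.4, 78.7), (np.int32(112), [251.0, 507.1], [31.0, 736.1], 49.2, 78.2)]
glass [(np.int32(98), [344.0, 276.7], [23.2, 1194.0], 38.6, 66.9), (np.int32(312), [187.9, 268.6], [45.9, 1036.7], 23.2, 65.0), (np.int32(384), [188.4, 391.2], [52.2, 822.8], 29.6, 58.1)]
```

View pics/crop0.png

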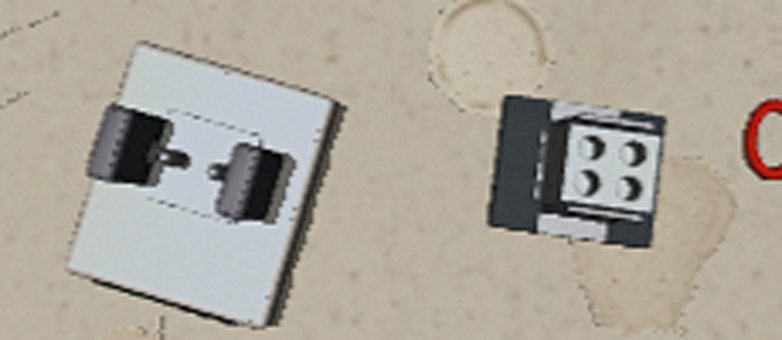

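The crop shows the heater with cheeks left and right (panel side at the bottom) and the stand with walls above and below the block. So the block's y faces are free left and right, along world y. I'll refine with corrected masks.

```bash
sed -i 's/np.ones((2,2)))/np.ones((3,3)))\&m.astype(np.uint8)/' h.py
python3 - <<'E'
from h import *
for n in("top","scene"):
    z=np.load(f"pics/{n}0.npz");p,W=cloud(n,z["p"],z["d"])
    print(n)
    S=(350,560,-270,-80);H=(330,600,70,330)
    for nm,b,lo,hi in(("blocktop",S,85,95),("plate",S,6,14),("stand all",S,4,100),("housing",H,32,43),("housing all",H,20,140),("cheeks",H,116,126),("pegs",H,60,90)):
        print(nm,*rect(W,lo,hi,b),sep="\n   ")
    print("glass",rect(W,40,110,(300,720,-150,150)))
    # block top: bright, z ~ 90
    g=p.astype(int).min(2);m=(g>150)&(abs(W[...,2]-90)<5)&(abs(W[...,1]+180)<90)&(abs(W[...,0]-460)<90)
    q=W[m];print("bright top",m.sum(),cv2.minAreaRect(q[:,:2].astype(np.float32)),np.percentile(q,[2,50,98],0).round(1).tolist())
E
```

```text
top
blocktop
   (np.int32(471), [497.6, -235.0], [57.1, 48.0], 81.3, 90.6)
plate
   (np.int32(491), [504.3, -197.0], [34.7, 89.9], 83.7, 10.5)
   (np.int32(52), [456.7, -260.1], [19.4, 13.7], 89.3, 10.7)
stand all
   (np.int32(1749), [499.8, -227.7], [96.2, 90.1], 81.4, 45.3)
   (np.int32(299), [366.5, -118.2], [30.4, 45.3], 0.8, 66.7)
housing
   (np.int32(3110), [494.1, 246.1], [140.6, 161.7], 72.7, 38.3)
housing all
   (np.int32(4521), [493.0, 246.8], [141.4, 164.3], 72.7, 39.2)
   (np.int32(512), [355.3, 108.3], [51.9, 50.4], 89.7, 31.5)
cheeks
   (np.int32(188), [518.3, 281.3], [18.5, 44.9], 72.4, 121.6)
   (np.int32(189), [494.0, 202.9], [18.3, 46.1], 72.5, 121.5)
pegs
   (np.int32(79), [516.5, 273.0], [3.1, 43.7], 74.3, 74.9)
glass [(np.int32(41), [717.0, 3.4], [20.5, 5.3], 88.6, 50.0), (np.int32(97), [689.0, -144.8], [9.6, 30.9], 89.2, 78.7), (np.int32(387), [359.2, -118.3], [45.2, 44.7], 88.9, 66.9), (np.int32(84), [338.2, 120.0], [45.8, 14.6], 52.0, 64.9)]
bright top 436 ((498.4699401855469, -235.84271240234375), (56.05961608886719, 60.431976318359375), 80.9056167602539) [[4
[... 956 characters left out ...]
[18.1, 46.3], 71.6, 120.9)
pegs
   (np.int32(175), [490.9, 209.5], [44.9, 17.4], 5.6, 74.9)
   (np.int32(125), [360.5, 93.4], [51.6, 27.4], 30.6, 66.6)
   (np.int32(49), [499.0, 227.2], [9.3, 9.2], 15.9, 71.2)
   (np.int32(155), [516.1, 287.5], [46.1, 15.4], 3.7, 75.5)
   (np.int32(35), [507.8, 258.7], [9.1, 6.2], 18.6, 71.2)
glass [(np.int32(122), [686.2, -144.1], [29.8, 10.9], 1.4, 64.1), (np.int32(363), [357.3, -118.4], [46.5, 45.6], 85.5, 64.7), (np.int32(550), [353.0, 105.3], [52.6, 55.5], 51.6, 56.8)]
bright top 204 ((497.6945495605469, -238.43499755859375), (58.092262268066406, 63.186614990234375), 80.0848388671875) [[467.8, -266.6, 86.6], [496.8, -236.8, 89.8], [528.3, -210.5, 92.9]]
```

Heater-like candidates: (220,263) large, (196,178) and (403,182) small. I chose (220,263), whose measured 140 mm width and 82 mm cheek spacing match the description. The block is at about (497.6,-235.2) with yaw -8.7°, and the seat at about (505.6,241.7) with yaw -17.2°. Next I move above the block.

>>> {"fn": "send_rows", "kwargs": {
  "motion": [0.431,-0.3077,0.1,0.382,1,0.431,-0.3077,0.1,0.382,1,0.431,-0.3077,0.1,0.382,1,0.431,-0.3077,0.1,0.382,1,0.431,-0.3077,0.1,0.382,1,0.431,-0.3077,0.1,0.382,1,0.431,-0.3077,0.1,0.382,1,0.431,-0.3077,0.1,0.382,1,0.431,-0.3077,0.1,0.382,1,0.431,-0.3077,0.1,0.382,1,0.431,-0.3077,0.1,0.382,1,0.431,-0.3077,0.1,0.382,1,0.431,-0.3077,0.1,0.382,1,0.431,-0.3077,0.1,0.382,1,0.431,-0.3077,0.1,0.382,1,0.431,-0.3077,0.1,0.382,1]
}}

```text
time: 1.7
tcp_pos: [496.9, -236.4, 304.9]
orientation: [[0.988, -0.154, 0.0], [-0.154, -0.988, -0.001], [0.0, 0.001, -1.0]]
ft_force: [0.2, -0.1, 0.0]
gripper_width: 85.9
grip_force: 0.0
```

```bash
cat > s.py <<'E'
from plant import *
import numpy as np
s=state()
for k in("time","joint_pos","tcp_pos","orientation","ft_force","gripper_width","grip_force"):print(k,np.round(s[k],3).tolist())
o=s["orientation"];print("tool y ang",np.degrees(np.arctan2(o[1][1],o[0][1])))
E
python3 s.py
```

```text
time 1.7
joint_pos [26.981, 24.823, -6.253, 110.292, 3.742, 45.062, -80.205]
tcp_pos [496.922, -236.4, 304.891]
orientation [[0.988, -0.154, 0.0], [-0.154, -0.988, -0.001], [0.0, 0.001, -1.0]]
ft_force [0.172, -0.117, 0.008]
gripper_width 85.877
grip_force 0.0
tool y ang -98.86292058676702
```

>>> {"fn": "send_rows", "kwargs": {
  "motion": [0.0005,-0.001,0.02,0,1,0.0005,-0.001,0.04,0,1,0.0005,-0.001,0.06,0,1,0.0005,-0.001,0.08,0,1,0.0005,-0.001,0.085,0,1,0.0005,-0.001,0.085,0,1,0.0005,-0.001,0.085,0,0,0.0005,-0.001,0.085,0,-0.5,0.0005,-0.001,0.085,0,-1,0.0005,-0.001,0.085,0,-1,0.0005,-0.001,0.085,0,-1,0.0005,-0.001,0.085,0,-1,0.0005,-0.001,0.085,0,-1,0.0005,-0.001,0.085,0,-1],
  "grip_force": 50
}}

```text
time: 3.1
tcp_pos: [498.8, -234.9, 221.0]
orientation: [[0.988, -0.152, 0.002], [-0.152, -0.988, -0.001], [0.002, 0.001, -1.0]]
ft_force: [-0.8, -1.5, 5.8]
gripper_width: 55.2
grip_force: 54.8
```

>>> {"fn": "send_rows", "kwargs": {
  "motion": [0,0,-0.008,0,-1,0,0,-0.025,0,-1,0,0,-0.045,0,-1,0,0,-0.065,0,-1,0,0,-0.085,0,-1,0,0,-0.1,0,-1,0,0,-0.12,0,-1,0,0,-0.12,0,-1,0,0,-0.12,0,-1],
  "grip_force": 80
}}

```text
time: 4.0
tcp_pos: [497.8, -234.0, 339.2]
orientation: [[0.988, -0.151, -0.001], [-0.151, -0.988, 0.0], [-0.001, -0.0, -1.0]]
ft_force: [1.2, 0.1, -5.1]
gripper_width: 55.2
grip_force: 86.6
```

```bash
python3 s.py
python3 - <<'E'
from h import *
p,W=cloud("scene");cv2.imwrite("pics/a1.png",cv2.resize(p[80:260,300:540,::-1],None,fx=3,fy=3))
E
```

```text
time 4.0
joint_pos [27.036, 22.099, -6.596, 108.958, 3.272, 49.167, -79.935]
tcp_pos [497.827, -233.951, 339.196]
orientation [[0.988, -0.151, -0.001], [-0.151, -0.988, 0.0], [-0.001, -0.0, -1.0]]
ft_force [1.185, 0.124, -5.138]
gripper_width 55.158
grip_force 86.597
tool y ang -98.71258610994364
```

View pics/a1.png

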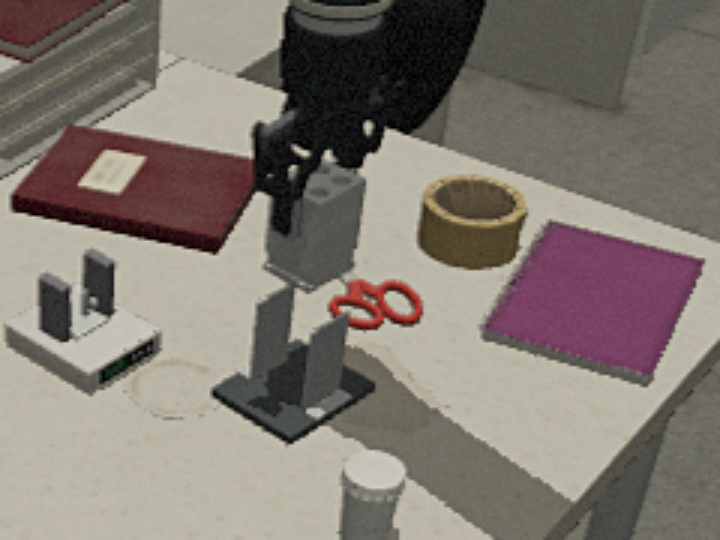

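The crop shows the block held clear above the empty stand (block about (315,225), stand about (295,390)). I'll carry it to the open bench.

>>> {"fn": "send_rows", "kwargs": {
  "motion": [-0.004,-0.024,0,0.03,-1,-0.008,-0.06,0,0.06,-1,-0.014,-0.1,0,0.1,-1,-0.02,-0.14,0,0.148,-1,-0.025,-0.18,0,0.148,-1,-0.03,-0.215,0,0.148,-1,-0.0322,-0.2347,0.02,0.148,-1,-0.0322,-0.2347,0.05,0.148,-1,-0.0322,-0.2347,0.08,0.148,-1,-0.0322,-0.2347,0.105,0.148,-1,-0.0322,-0.2347,0.115,0.148,-1,-0.0322,-0.2347,0.12,0.148,-1,-0.0322,-0.2347,0.12,0.148,-1,-0.0322,-0.2347,0.12,0.148,-1]
}}

```text
time: 5.45
tcp_pos: [502.6, 2.6, 220.5]
orientation: [[0.955, -0.296, 0.002], [-0.296, -0.955, 0.0], [0.002, -0.001, -1.0]]
ft_force: [0.8, 0.4, -5.1]
gripper_width: 55.5
grip_force: 86.3
```

```bash
python3 s.py
```

```text
time 5.45
joint_pos [2.93, 29.396, -8.562, 118.743, 7.869, 32.286, -118.411]
tcp_pos [502.553, 2.612, 220.474]
orientation [[0.955, -0.296, 0.002], [-0.296, -0.955, 0.0], [0.002, -0.001, -1.0]]
ft_force [0.774, 0.427, -5.107]
gripper_width 55.473
grip_force 86.299
tool y ang -107.21032910405835
```

>>> {"fn": "send_rows", "kwargs": {
  "motion": [0,0,0.004,0,-1,0,0,0.007,0,-1,0,0,0.009,0,-1,0,0,0.0095,0,-1,0,0,0.0095,0,-1,0,0,0.0095,0,-1]
}}

```text
time: 6.05
tcp_pos: [502.1, 2.6, 211.1]
orientation: [[0.955, -0.296, 0.0], [-0.296, -0.955, -0.0], [0.0, 0.0, -1.0]]
ft_force: [-3.4, -1.0, 5.5]
gripper_width: 55.3
grip_force: 87.9
```

Contact (force changed by +10 N). I'll release it and go straight up.

>>> {"fn": "send_rows", "kwargs": {
  "motion": [0,0,0,0,-0.5,0,0,0,0,0.3,0,0,0,0,1,0,0,0,0,1,0,0,0,0,1,0,0,-0.03,0,1,0,0,-0.07,0,1,0,0,-0.11,0,1,0,0,-0.16,0,1,0,0,-0.16,0,1]
}}

```text
time: 7.05
tcp_pos: [504.2, 2.9, 376.7]
orientation: [[0.955, -0.296, 0.013], [-0.296, -0.955, 0.0], [0.012, -0.004, -1.0]]
ft_force: [0.9, 0.2, 0.3]
gripper_width: 85.5
grip_force: 0.0
```

```bash
python3 s.py
python3 - <<'E'
from h import *
for n in("top","scene"):
    p,W=cloud(n);print(n,*rect(W,72,86,(420,580,-70,70)),sep="\n  ");cv2.imwrite(f"pics/b_{n}.png",p[:,:,::-1])
    print(*rect(W,5,70,(420,580,-70,70)),sep="\n  all ")
a=cv2.imread("pics/b_scene.png")[100:300,230:430];b=cv2.imread("pics/b_top.png")[170:370,220:420]
cv2.imwrite("pics/b.png",cv2.resize(np.hstack([a,b]),None,fx=2,fy=2))
E
```

```text
time 7.05
joint_pos [5.448, 15.241, -11.144, 113.211, 3.816, 51.14, -114.885]
tcp_pos [504.183, 2.905, 376.661]
orientation [[0.955, -0.296, 0.013], [-0.296, -0.955, 0.0], [0.012, -0.004, -1.0]]
ft_force [0.925, 0.243, 0.25]
gripper_width 85.487
grip_force 0.0
tool y ang -107.21220514462917
top

scene
  (np.int32(395), [500.2, 2.2], [59.4, 51.9], 75.2, 78.7)
(np.int32(655), [490.7, 15.5], [73.7, 41.5], 35.0, 38.8)
```

View pics/b.png

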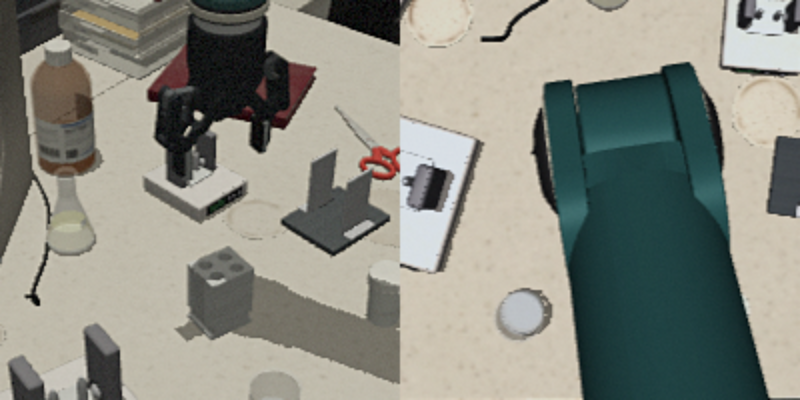

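The crop shows the block upright on the bench at (220,290), released and clear of the gripper. Next I turn the tool 90° above it.

>>> {"fn": "send_rows", "kwargs": {
  "motion": [-0.001,0,0,-0.13,1,-0.001,0,0,-0.27,1,-0.001,0,0,-0.41,1,-0.001,0,0,-0.55,1,-0.001,0,0,-0.69,1,-0.001,0,0,-0.83,1,-0.001,0,0,-0.97,1,-0.001,0,0,-1.11,1,-0.001,0,0,-1.25,1,-0.001,0,0,-1.39,1,-0.001,0,0,-1.52,1,-0.001,0,0,-1.5708,1,-0.001,0,0,-1.5708,1,-0.001,0,0,-1.5708,1,-0.001,0,0,-1.5708,1]
}}

```text
time: 8.65
tcp_pos: [501.0, 2.9, 369.5]
orientation: [[0.297, 0.955, -0.001], [0.955, -0.297, 0.0], [-0.0, -0.001, -1.0]]
ft_force: [0.1, -0.3, -0.8]
gripper_width: 85.3
grip_force: 0.0
```

```bash
python3 s.py;python3 - <<'E'
from h import *
for i in range(2):
    p,W=cloud("scene");print(*rect(W,72,86,(420,580,-70,70)),sep="\n  ")
E
```

```text
time 8.65
joint_pos [18.538, 17.516, -26.627, 112.93, 9.865, 51.801, -30.415]
tcp_pos [500.96, 2.899, 369.508]
orientation [[0.297, 0.955, -0.001], [0.955, -0.297, 0.0], [-0.0, -0.001, -1.0]]
ft_force [0.133, -0.278, -0.817]
gripper_width 85.303
grip_force 0.0
tool y ang -17.253425519799865
(np.int32(402), [500.2, 2.7], [59.9, 52.6], 70.0, 78.6)
(np.int32(382), [500.2, 2.1], [58.7, 51.7], 71.6, 78.8)
```

Descend 165 mm and grip the x faces.

>>> {"fn": "send_rows", "kwargs": {
  "motion": [0,0,0.02,0,1,0,0,0.05,0,1,0,0,0.085,0,1,0,0,0.115,0,1,0,0,0.14,0,1,0,0,0.155,0,1,0,0,0.165,0,1,0,0,0.165,0,1,0,0,0.165,0,1,0,0,0.165,0,0.2,0,0,0.165,0,-0.3,0,0,0.165,0,-1,0,0,0.165,0,-1,0,0,0.165,0,-1,0,0,0.165,0,-1,0,0,0.165,0,-1],
  "grip_force": 60
}}

```text
time: 10.35
tcp_pos: [501.2, 3.0, 206.0]
orientation: [[0.296, 0.955, 0.001], [0.955, -0.296, -0.0], [-0.0, 0.001, -1.0]]
ft_force: [-2.2, -0.1, 6.9]
gripper_width: 47.4
grip_force: 63.5
```

```bash
python3 s.py
```

```text
time 10.35
joint_pos [12.33, 32.388, -20.153, 118.474, 20.227, 32.342, -39.383]
tcp_pos [501.159, 2.973, 206.01]
orientation [[0.296, 0.955, 0.001], [0.955, -0.296, -0.0], [-0.0, 0.001, -1.0]]
ft_force [-2.197, -0.132, 6.934]
gripper_width 47.394
grip_force 63.452
tool y ang -17.20950822151975
```

>>> {"fn": "send_rows", "kwargs": {
  "motion": [0,0,-0.01,0,-1,0,0,-0.035,0,-1,0,0,-0.07,0,-1,0,0,-0.11,0,-1,0.01,-0.003,-0.145,0,-1,0.03,-0.009,-0.15,0,-1,0.065,-0.019,-0.15,0,-1,0.1,-0.029,-0.15,0,-1,0.135,-0.039,-0.15,0,-1,0.17,-0.049,-0.15,0,-1,0.2,-0.058,-0.15,0,-1,0.22,-0.0634,-0.15,0,-1,0.2296,-0.0662,-0.15,0,-1,0.2296,-0.0662,-0.15,0,-1,0.2296,-0.0662,-0.15,0,-1,0.2296,-0.0662,-0.15,0,-1,0.2296,-0.0662,-0.15,0,-1],
  "grip_force": 90
}}

```text
time: 12.05
tcp_pos: [506.1, 240.4, 355.1]
orientation: [[0.298, 0.955, -0.0], [0.955, -0.298, -0.001], [-0.001, 0.0, -1.0]]
ft_force: [0.5, 0.2, -4.4]
gripper_width: 47.3
grip_force: 94.1
```

```bash
python3 s.py;python3 - <<'E'
from h import *
p,W=cloud("scene");cv2.imwrite("pics/c.png",cv2.resize(p[170:370,170:370,::-1],None,fx=3,fy=3))
H=(420,600,150,330)
for lo,hi in((116,126),(205,232)):print(lo,*rect(W,lo,hi,H),sep="\n  ")
E
```

```text
time 12.05
joint_pos [-5.235, 24.972, -29.809, 105.65, 15.208, 53.364, -59.227]
tcp_pos [506.076, 240.395, 355.084]
orientation [[0.298, 0.955, -0.0], [0.955, -0.298, -0.001], [-0.001, 0.0, -1.0]]
ft_force [0.537, 0.227, -4.363]
gripper_width 47.324
grip_force 94.116
tool y ang -17.324693827979065
116
  (np.int32(101), [483.1, 204.9], [18.2, 29.2], 72.8, 120.8)
  (np.int32(170), [516.5, 280.6], [18.2, 45.0], 74.4, 120.9)
205
  (np.int32(461), [508.6, 256.2], [28.6, 67.0], 65.4, 224.4)
```

View pics/c.png

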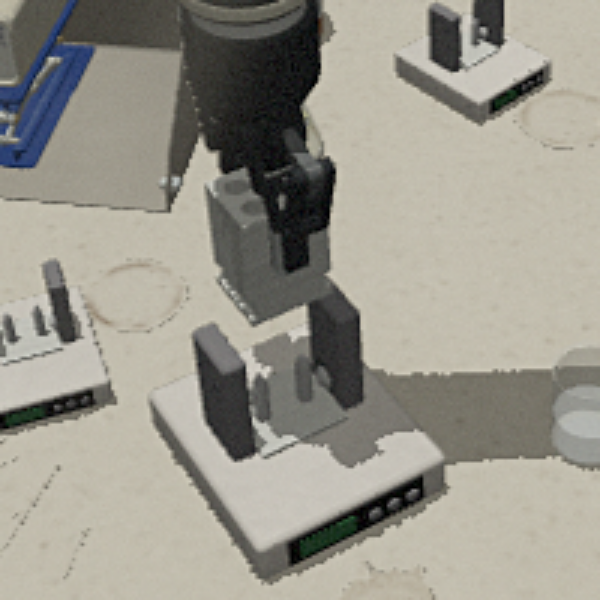

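The crop shows the block held over the seat between the cheeks (pegs at (262,395) and (303,378)) and centred on the finger. I'll lower it onto the peg tips.

>>> {"fn": "send_rows", "kwargs": {
  "motion": [0.001,0,0.015,0,-1,0.001,0,0.035,0,-1,0.001,0,0.05,0,-1,0.001,0,0.06,0,-1,0.001,0,0.065,0,-1,0.001,0,0.07,0,-1,0.001,0,0.074,0,-1,0.001,0,0.078,0,-1,0.001,0,0.082,0,-1,0.001,0,0.082,0,-1,0.001,0,0.082,0,-1]
}}

```text
time: 13.2
tcp_pos: [506.1, 242.9, 273.3]
orientation: [[0.296, 0.955, 0.0], [0.955, -0.296, 0.0], [0.0, 0.0, -1.0]]
ft_force: [-1.2, 0.2, -5.1]
gripper_width: 47.1
grip_force: 94.1
```

```bash
python3 s.py
```

```text
time 13.2
joint_pos [-7.957, 31.367, -27.016, 108.63, 19.689, 44.571, -62.98]
tcp_pos [506.12, 242.859, 273.264]
orientation [[0.296, 0.955, 0.0], [0.955, -0.296, 0.0], [0.0, 0.0, -1.0]]
ft_force [-1.162, 0.228, -5.116]
gripper_width 47.074
grip_force 94.055
tool y ang -17.19965796754166
```

The pegs have entered with no side load. I'll press down through the detent.

>>> {"fn": "send_rows", "kwargs": {
  "motion": [0,0,0.004,0,-1,0,0,0.008,0,-1,0,0,0.012,0,-1,0,0,0.016,0,-1,0,0,0.02,0,-1,0,0,0.023,0,-1,0,0,0.025,0,-1,0,0,0.026,0,-1,0,0,0.026,0,-1,0,0,0.026,0,-1],
  "grip_force": 110
}}

```text
time: 14.2
tcp_pos: [506.0, 242.9, 248.2]
orientation: [[0.296, 0.955, 0.0], [0.955, -0.296, -0.001], [-0.001, 0.0, -1.0]]
ft_force: [-4.8, -2.5, 7.9]
gripper_width: 47.0
grip_force: 119.4
```

```bash
python3 s.py
```

```text
time 14.2
joint_pos [-8.91, 33.456, -25.883, 109.278, 21.157, 41.983, -64.201]
tcp_pos [506.013, 242.923, 248.219]
orientation [[0.296, 0.955, 0.0], [0.955, -0.296, -0.001], [-0.001, 0.0, -1.0]]
ft_force [-4.835, -2.469, 7.948]
gripper_width 47.024
grip_force 119.368
tool y ang -17.198295417413
```

>>> {"fn": "send_rows", "kwargs": {
  "motion": [0,0,0.001,0,-1,0,0,0.002,0,-1,0,0,0.002,0,-1,0,0,0.002,0,-1]
}}

```text
time: 14.6
tcp_pos: [505.9, 243.1, 248.1]
orientation: [[0.296, 0.955, 0.001], [0.955, -0.296, -0.002], [-0.002, 0.001, -1.0]]
ft_force: [-8.7, -6.2, 25.3]
gripper_width: 46.9
grip_force: 121.1
```

A hard stop at 248.1 mm (25 N without moving): it's on the seat. Release and retreat.

>>> {"fn": "send_rows", "kwargs": {
  "motion": [0,0,-0.002,0,-0.5,0,0,-0.002,0,0.3,0,0,-0.002,0,1,0,0,-0.002,0,1,0,0,-0.002,0,1,0,0,-0.002,0,1,0,0,-0.02,0,1,0,0,-0.05,0,1,0,0,-0.09,0,1,0,0,-0.13,0,1,0,0,-0.17,0,1,0,0,-0.18,0,1,0,0,-0.18,0,1,0,0,-0.18,0,1]
}}

```text
time: 16.0
tcp_pos: [505.8, 242.4, 423.8]
orientation: [[0.296, 0.955, -0.002], [0.955, -0.296, -0.001], [-0.001, -0.001, -1.0]]
ft_force: [0.8, 0.1, -0.7]
gripper_width: 85.1
grip_force: 0.0
```

```bash
python3 s.py;python3 - <<'E'
from h import *
p,W=cloud("scene");cv2.imwrite("pics/d.png",cv2.resize(p[170:370,170:370,::-1],None,fx=3,fy=3))
z=np.load("pics/scene0.npz");_,W0=cloud("scene",z["p"],z["d"])
H=(420,600,150,330)
print(*rect(W,112,134,H),sep="\n  ")
for b in((320,390,-150,-80),(310,390,60,150)):print(rect(W,40,110,b),rect(W0,40,110,b))
E
```

```text
time 16.0
joint_pos [-3.703, 20.619, -31.56, 101.751, 12.145, 61.14, -56.763]
tcp_pos [505.772, 242.373, 423.846]
orientation [[0.296, 0.955, -0.002], [0.955, -0.296, -0.001], [-0.001, -0.001, -1.0]]
ft_force [0.773, 0.142, -0.697]
gripper_width 85.12
grip_force 0.0
tool y ang -17.215182096822527
(np.int32(989), [505.3, 241.7], [100.6, 52.2], 73.7, 120.7)
[(np.int32(374), [356.6, -119.5], [46.1, 46.7], 80.1, 64.8)] [(np.int32(363), [357.3, -118.4], [46.5, 45.6], 85.5, 64.7)]
[(np.int32(556), [353.4, 104.6], [51.3, 56.2], 35.3, 57.0)] [(np.int32(550), [353.0, 105.3], [52.6, 55.5], 51.6, 56.8)]
```

View pics/d.png

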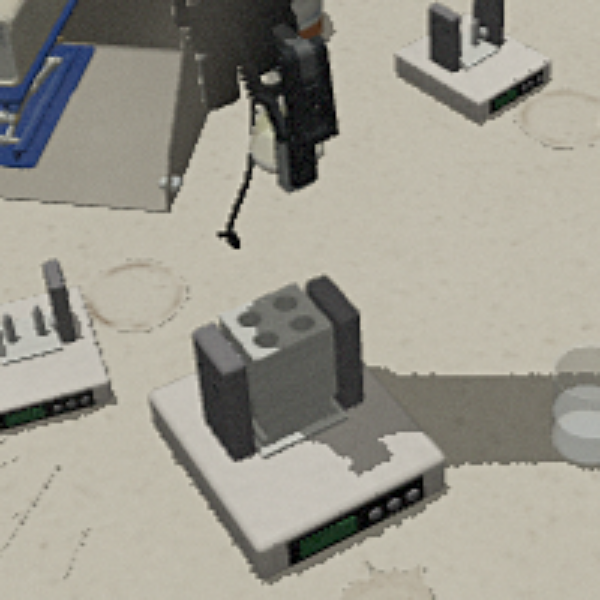

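The crop shows the block between the cheeks at (280,320), its top flush with theirs and the gripper clear. One numeric check of the block top against the cheeks, then I hand in.

Run:
```python
from h import *
zs=[]
for i in range(4):
    p,W=cloud("scene");u=np.array([.296,.955]);q=W[...,:2]-[505.1,241.4];t=q@u;s=q@[.955,-.296]
    k=(W[...,2]>110)&(abs(s)<21)
    zs.append([np.median(W[...,2][k&(abs(t)<25)&(W[...,2]>114)]),np.median(W[...,2][k&(abs(abs(t)-41)<7)&(W[...,2]>116)])])
m=np.mean(zs,0);print(m)
if abs(m[0]-m[1])<2: print(close_job())
```

```text
[337.79206704 446.22002947]
```

Run:
```python
from h import *
zs=[]
for i in range(4):
    p,W=cloud("scene");u=np.array([.296,.955]);q=W[...,:2]-[505.1,241.4];t=q@u;s=q@[.955,-.296]
    k=(abs(W[...,2]-122)<8)&(abs(s)<21)
    zs.append([np.median(W[...,2][k&(abs(t)<25)]),np.median(W[...,2][k&(abs(abs(t)-41)<7)])])
m=np.mean(zs,0);print(m)
if abs(m[0]-m[1])<2: print(close_job())
```

```text
[120.95029316 121.20339337]
the job is handed in; nothing more can be done
None
```

The block is seated on the heater's pegs, pressed to a hard stop and released with its top level with the cheeks (within 0.3 mm). It stood free on the bench in between, the pot and beaker measured unmoved, the flask was never approached, and the job was handed in at about 16.5 s.

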